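# Show the cook the frosted write-on tag over its food pan

### The job

One of the three glass tags in the slotted rack has a frosted write-on label at one end, marked by a small notch in its upper corner: draw that tag out by its clear end, with the fingers off the frosted part, and show it to the cook who stands across the counter, centred about 10 cm above the rim of the steel food pan. Turn its long side along the pan's long side with the frosted end to the robot's left, and lean it back half-way to flat, so that the label face looks up and towards the cook's side. Finish while still holding it there, steady in the gripper (do not put it down), and leave the plain tags and everything else on the counter where they are.

Things in the scene. Friction and masses are not known exactly. Their poses are not given: they have to be found in the camera images.
- tag: Frosted glass tag, 110 x 6 x 60 mm high, about 95 g, standing on edge in a rack slot. Origin: middle of its lower edge. x along it to the clear end (frosted end at -x), y out of the label face, z up to the notched edge. White frosted label on the +y face, x -55 to -20 mm (the back there is clear). Grip at x = 0 or more (all clear glass); z above 18 mm is free of the rack.
- tag_centre (a point): centre of the tag, 30 mm above its lower edge
- tag_label (a point): centre of the frosted label, at x = -37, y = 3, z = 25 mm in the tag's frame
- tag_clear_end (a point): middle of the tag's clear short edge, at x = 55, z = 30 mm in the tag's frame
- blank_a: plain glass tag, same size as the frosted one, no notch and no frosting, in another slot; origin at the middle of its lower edge, x along it, y its normal, z up; leave it in the rack
- blank_b: second plain glass tag, like blank_a
- rack: fixed black plastic rack, base 136 x 126 x 10 mm, any way round. Origin under its centre, x along the three slots, which lie at y = -45, 0, 45 mm, 7.6 mm wide, floor 10 mm above the counter, between rails 4 mm thick with tops 28 mm above the counter. Which tag is in which slot varies.
- pan: fixed open steel food pan 162 x 265 mm (176 x 279 mm over the rim's lip), 65 mm high. Origin under its centre, y along its long side and roughly to the robot's left, x across it towards the cook, z up.
- pan_centre (a point): centre of the pan's mouth, at rim height, 65 mm above the counter
- salt_cellar: small white open pot, 56 mm across, 35 mm high, between rack and pan; origin under its centre; leave alone
- pepper_mill: dark wooden pepper mill, 54 mm across, 132 mm high; origin under its centre; leave alone
- glass_bowl: glass bowl, 130 mm across, 60 mm high; leave alone
- spice_jar: amber jar with black cap, 48 mm across, 95 mm high; leave alone
- wood_spoon: wooden spoon, 240 mm long, lying; leave alone
- steel_cup: small steel cup, 66 mm across, 45 mm high; leave alone
- oil_bottle: yellow oil bottle, 60 mm across, 160 mm high; leave alone
- tag_notch (a point): Middle of the notch, 17 x 17 mm, cut from the tag's upper corner at the frosted end (x = -46.5, z = 51.5 mm in the tag's frame). Seen facing the label with this edge up, the notch is at the upper right.
Things that resemble listed ones, but are neither listed nor needed, are in the scene too. Leave any blue look-alike of the tag alone. There is more than one size of the rack; the one meant has the size given above.

How it is judged:
By the outcome, as a careful person would: the job done as asked, in the order asked, and still so for the second after the job is handed in, while the arm keeps its last pose, push and grip.
It also fails if it takes over 35 s, if anything falls off the work surface, if the arm or the gripper's body presses on something with over 40 N, if the wrist force passes 120 N, or if a joint passes its speed limit or range.

### The arm

A 6-joint arm with a two-finger parallel gripper is mounted at the origin on the work surface. World frame = base frame: x ahead of the robot, y to its left, z up, the work surface at z = 0. Lengths are in m, angles in rad, forces in N, time in s.
With the tool pointing down it reaches from about 0.25 to 0.775 m from the base axis. Payload 4 kg.
Tool frame: the origin (TCP) lies at the very end of the fingers, on their centre line; the grasp point (between the pads) lies 19 mm behind it; z points along the fingers, y is the direction in which the jaws open and shut (so a half turn about z gives the same grasp; the last joint's range is limited). The gripper opens to 94 mm and grips with 3 to 60 N. Pads are 16 mm wide; open, the fingers measure 119 mm over their backs; the gripper's body (75 mm by 177 mm) begins 78 mm behind the grasp point.
Start: joints at [-1.398, 0.087, 1.371, -0, 1.684, -0.103], TCP at [0.15, -0.529, 0.206] pointing down, gripper open.
Joint ranges: [-3.1, 3.1], [-0.76, 2.03], [0.27, 2.55], [-1.08, 4.22], [0.17, 2.65], [-2.57, 2.57]. Speed limits (rad/s): [2.79, 2.79, 3.14, 3.14, 3.14, 3.14].

### API

Orientations are given as [roll, pitch, yaw] about the fixed x, y, z axes, in that order (R = Rz(yaw) Ry(pitch) Rx(roll)).
In Python, from bench import robot, cams, models gives the robot as it stands.
- The arm moves only by the tool step_arm, never from a script. Its argument "series" is a list of rows, each a list of 5 numbers: the gripper command: -1 is shut, 1 is fully open, values between are in proportion, then the shift along the tool's x, y, z in mm, then the turn about the tool's z in degrees. A call has 1 to 20 rows; each row is the pose to reach, as a shift and turn from the pose commanded when the call began, along the tool's axes at that moment; what a row does not reach only later rows make up. A row lasts 1/8 s, in which the tool goes at most 62.5 mm and 10.7 degrees, less where a joint would pass 70% of its speed; a pose out of reach is approached as far as the arm can. A call with a gripper value outside its range is refused whole. The fingers move at their own pace and stop on an object; the grip force is fixed at half the most. Time passes only in rows, so rows that repeat a pose let the fingers close. It gives the time, the measured TCP pose, the force and the opening at its end, in the units of the state.
- robot.get_obs(): the state, without advancing time (a new reading comes with each control period).
- cams.snapshot(name): name is "side" or "top"; returns a dict with "pixels" (400x640x3 uint8, red, green, blue), "fov_y" (degrees; the focal length in pixels is half the picture's height over the tangent of half this angle, whatever the lens; pixels are square), "cx", "cy" (the principal point, pixels), "R" (3x3) and "t" (3): a world point X has camera coordinates R X + t. Camera axes: x right, y down, z forward; pixel columns grow to the right and rows downward; lengths in m; the calibration is good to about 2 mm. A picture is of the moment at which its call begins. There is no depth.
- robot.close_job(): hands the job in, once; it reports no verdict.
Trained networks look in a picture, given as the dict that the camera call returned (one of the last four; its "shot" number tells which), for a name from the list of things; names that differ only in an ending like _2 or _b are one class to them, and where a whole thing is asked for, a point or a joint stands for the part that bears it (a point fixed in the world has none). Each returns a list of dicts, best first, with "p" (0 to 1); they miss things now and then, are a little off and sometimes report something else, mostly with a low value. They report only what shows in the picture. A call takes as long as a camera call. They do not tell look-alikes from the thing itself.
- models.find_in(picture, label): "position" ([x, y, z] in m, in world coordinates, good to about 4 mm: the middle of the surface that is visible of it).
- models.pinpoint(picture, label): "position" ([x, y, z] in m, in world coordinates, good to about 4 mm: a listed point, or the origin of a listed thing).
The state is a dict: "time": time; "joint_positions": joint angles; "qvel": joint speeds; "joint_torque": joint torques, N m; "tool_pos": TCP position; "ee_rot": TCP orientation; "wrist_force": force on the tool from outside, world axes, zero at the start; "wrist_torque": the same for the moment, N m; "width": finger opening in m.
Only numpy, scipy, OpenCV 4.12 (cv2) and the standard library are available. Lean on these libraries where they do the work, as an engineer would, in place of code of your own. Each camera call takes 0.05 s, during which the arm holds its last target. There are 200 camera calls.

## Working session

There is one attempt and no reset: what is moved stays moved. The work goes in short steps, Python scripts to look and compute and a tool call to move; the robot and the scene stay as the last step left them, time stands still between calls to the robot, and variables do not carry over. Pictures are saved under pics/ and viewed, about 8 in all and at most 12, crops included, and the job is handed in when it is done.

Besides the shell and the picture viewer there is one more tool, called after "Call:" by a JSON object that holds its "method" and its "body", one argument or row to a line. step_arm: Moves the arm, as the interface text tells. Its arguments: {"type":"object","properties":{"series":{"type":"array","items":{"type":"array","items":{"type":"number"}}}},"required":["series"]}

```bash
mkdir -p pics
cat > h.py <<'E'
import numpy as np, cv2
from bench import robot, cams, models
def snap(n,f=None):
    s=cams.snapshot(n)
    if f: cv2.imwrite('pics/'+f,s['pixels'][:,:,::-1])
    return s
def proj(s,X):
    c=np.array(s['R'])@np.array(X,float)+np.array(s['t']); f=200/np.tan(np.radians(s['fov_y'])/2)
    return np.array([s['cx']+f*c[0]/c[2], s['cy']+f*c[1]/c[2]])
E
python3 - <<'E'
from h import *
for n in ('top','side'):
    s=snap(n,n+'0.png'); R=np.array(s['R']); print(n,s['fov_y'],'campos',-R.T@np.array(s['t']),'fwd',R[2])
    for l in ['tag','blank_a','tag_notch','tag_label','tag_clear_end','tag_centre','rack','pan','pan_centre','salt_cellar','pepper_mill','oil_bottle','spice_jar']:
        for d in models.pinpoint(s,l)[:4]: print(l,round(d['p'],2),np.round(d['position'],3),proj(s,d['position']).round())
print(robot.get_obs())
E
```

```text
top 56.4268167708164 campos [ 0.45114023 -0.1169069   1.41290304] fwd [ 0.06635168  0.0183505  -0.99762754]
tag 0.59 [0.548 0.42  0.002] [185. 193.]
tag 0.53 [0.54  0.293 0.01 ] [218. 195.]
tag 0.46 [0.553 0.248 0.012] [230. 192.]
blank_a 0.65 [0.566 0.204 0.014] [241. 189.]
blank_a 0.47 [ 0.54  -0.239  0.064] [360. 197.]
blank_a 0.44 [0.54  0.294 0.01 ] [218. 195.]
tag_notch 0.62 [0.54  0.462 0.049] [169. 194.]
tag_notch 0.51 [0.505 0.231 0.063] [230. 204.]
tag_label 0.7 [0.546 0.456 0.025] [173. 192.]
tag_label 0.48 [0.514 0.237 0.038] [230. 202.]
tag_clear_end 0.65 [0.604 0.265 0.038] [224. 178.]
tag_clear_end 0.62 [0.569 0.362 0.03 ] [198. 187.]
tag_centre 0.61 [0.557 0.415 0.027] [184. 190.]
tag_centre 0.58 [0.558 0.248 0.   ] [231. 191.]
tag_centre 0.5 [0.551 0.247 0.039] [228. 192.]
rack 0.9 [ 0.556  0.247 -0.004] [231. 191.]
rack 0.9 [ 0.33   0.076 -0.001] [274. 252.]
pan_centre 0.73 [ 0.541 -0.239  0.062] [360. 196.]
pan_centre 0.6 [0.518 0.241 0.038] [229. 201.]
salt_cellar 0.61 [0.569 0.009 0.002] [293. 189.]
pepper_mill 0.69 [ 0.736 -0.01  -0.001] [299. 146.]
oil_bottle 0
[... 1292 characters left out ...]
.]
{'time': 1.4, 'joint_positions': array([-1.39807066e+00,  8.72330539e-02,  1.37067470e+00,  8.01504558e-06,
        1.68361353e+00, -1.03065617e-01]), 'qvel': array([-1.43478049e-03, -1.30346065e-04, -8.08003160e-04,  6.86151743e-04,
       -4.28953136e-05,  6.10245158e-04]), 'joint_torque': array([-8.41839119e-05, -3.40035832e+01, -3.02592194e+01,  7.18436250e-02,
        2.40379066e-02,  9.19057257e-07]), 'tool_pos': array([ 0.14979051, -0.5292363 ,  0.20550065]), 'ee_rot': array([ 3.14152084e+00, -5.78806856e-07,  2.75792190e-01]), 'wrist_force': array([-0.38962854, -0.911276  , -0.04750375]), 'wrist_torque': array([ 0.02008795, -0.03936064,  0.02093206]), 'width': 0.09378963226300918}
```

Run:
```python
import cv2,numpy as np
a=cv2.imread('pics/side0.png');b=cv2.imread('pics/top0.png')
cv2.imwrite('pics/c1.png',cv2.resize(a[255:395,200:380],None,fx=4.2,fy=4.2,interpolation=cv2.INTER_CUBIC))
cv2.imwrite('pics/c2.png',cv2.resize(b[140:280,140:300],None,fx=4.2,fy=4.2,interpolation=cv2.INTER_CUBIC))
```

```text
(no output)
```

View pics/side0.png

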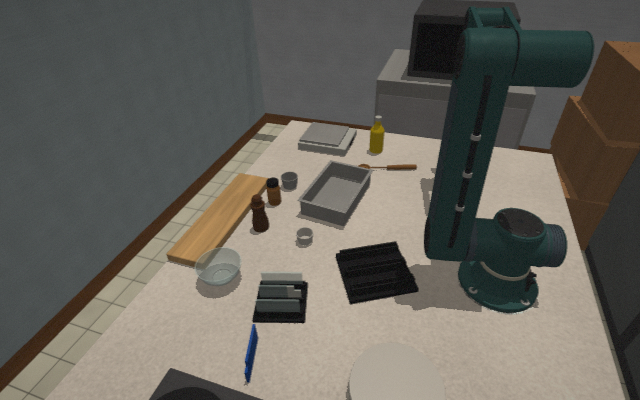

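View pics/c1.png

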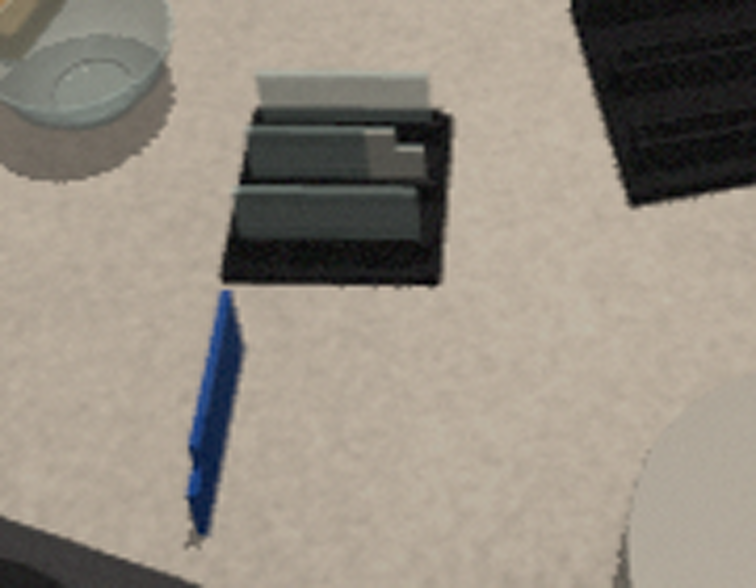

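View pics/c2.png

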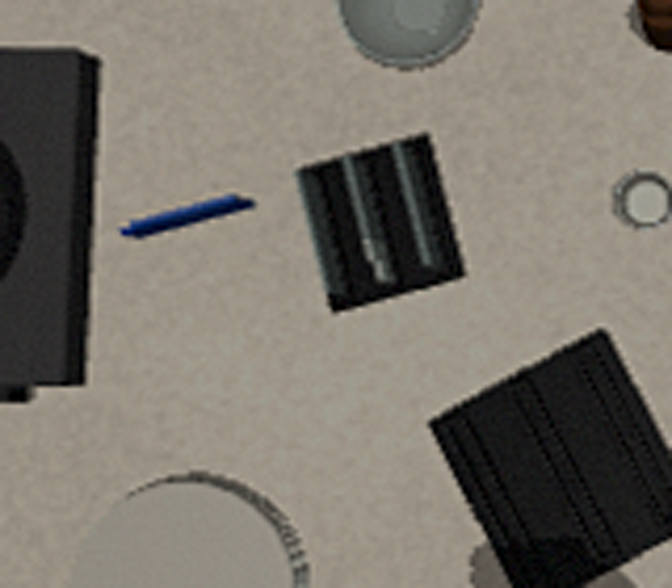

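Call:
{"method": "step_arm", "body": {
  "series": [
    [1,0,60,0,0],
    [1,0,120,0,0],
    [1,0,180,0,0],
    [1,0,240,0,0],
    [1,0,300,0,0],
    [1,0,340,0,0],
    [1,0,340,0,0]
  ]
}}

```text
time: 2.28
tool_pos: [0.2338, -0.8262, 0.1831]
ee_rot: [3.123, -0.001, 0.276]
wrist_force: [-0.4, -0.1, -0.4]
width: 0.0941
```

Call:
{"method": "step_arm", "body": {
  "series": [
    [1,0,400,0,0],
    [1,0,400,0,0],
    [1,0,400,0,0],
    [1,0,400,0,0],
    [1,0,400,0,0],
    [1,0,400,0,0]
  ]
}}

```text
time: 3.02
tool_pos: [0.2478, -0.8757, 0.1154]
ee_rot: [3.056, 0.0, 0.276]
wrist_force: [-0.3, 0.1, 0.1]
width: 0.0938
```

Call:
{"method": "step_arm", "body": {
  "series": [
    [1,0,-60,0,0],
    [1,0,-120,0,0],
    [1,0,-180,0,0]
  ]
}}

```text
time: 3.4
tool_pos: [0.2035, -0.7193, 0.1023]
ee_rot: [3.055, 0.0, 0.276]
wrist_force: [-0.3, -1.1, 1.4]
width: 0.0938
```

```bash
cat >> h.py <<'E'
from scipy.spatial.transform import Rotation as Ro
def T():
    o=robot.get_obs(); return np.array(o['tool_pos']),Ro.from_euler('xyz',o['ee_rot']).as_matrix(),o
def shift(target):
    p,R,o=T(); return R.T@(np.array(target)-p)*1000
E
python3 - <<'E'
from h import *
p,R,o=T(); print(o['joint_positions'].round(4),p.round(4),np.round(o['ee_rot'],4),o['time'])
c=np.array([.554,.248]);a=np.radians(16.8); g=c+.02*np.array([np.cos(a),np.sin(a)])
print(shift([g[0],g[1],.14]),shift([g[0],g[1],.24]),shift([.25,-.55,.24]),g)
E
```

```text
[-1.3741  0.4969  1.0639  0.0068  1.4939 -0.0793] [ 0.2035 -0.7193  0.1023] [3.0545e+00 1.0000e-04 2.7580e-01] 3.4
[ 620.65320219 -829.22047348 -110.34624159] [ 620.64025036 -820.52280533 -209.96727552] [  90.8326578  -137.71337445 -150.28397789] [0.57314639 0.25378064]
```

Call:
{"method": "step_arm", "body": {
  "series": [
    [1,25,-40,-50,-10],
    [1,55,-80,-100,-20],
    [1,90,-130,-140,-30],
    [-0.2,125,-175,-150,-40],
    [-0.2,160,-220,-155,-50],
    [-0.2,195,-265,-160,-60],
    [-0.2,230,-310,-160,-70],
    [-0.2,265,-355,-160,-80],
    [-0.2,300,-400,-160,-90],
    [-0.2,335,-445,-160,-100],
    [-0.2,370,-490,-160,-110],
    [-0.2,405,-535,-160,-120],
    [-0.2,440,-585,-160,-130],
    [-0.2,475,-635,-155,-140],
    [-0.2,512,-685,-145,-150],
    [-0.2,550,-735,-135,-160],
    [-0.2,585,-785,-120,-171],
    [-0.2,620,-829,-110,-181],
    [-0.2,620,-829,-110,-181]
  ]
}}

```text
time: 5.78
tool_pos: [0.5725, 0.2552, 0.1378]
ee_rot: [-3.057, -0.006, -2.844]
wrist_force: [-1.2, -0.7, 0.7]
width: 0.0376
```

```bash
python3 - <<'E'
from h import *
p,R,o=T(); print(o['joint_positions'].round(4),p.round(4),np.round(o['ee_rot'],4),o['time']); print(R.round(3))
for n in ('top','side'):
    s=snap(n,n+'1.png')
    for l in ['tag_notch','tag_label','tag_clear_end','tag_centre','rack']:
        for d in models.pinpoint(s,l)[:3]: print(n,l,round(d['p'],2),np.round(d['position'],3),proj(s,d['position']).round())
E
python3 - <<'E'
import cv2
a=cv2.imread('pics/side1.png')
cv2.imwrite('pics/c3.png',cv2.resize(a[180:340,200:360],None,fx=3.7,fy=3.7,interpolation=cv2.INTER_CUBIC))
E
```

```text
[ 0.3761  0.2931  1.2668 -0.0842  1.5942 -1.4941] [0.5725 0.2552 0.1378] [-3.0567 -0.006  -2.8439] 5.775
[[-0.956 -0.293  0.019]
 [-0.293  0.952 -0.083]
 [ 0.006 -0.085 -0.996]]
top tag_notch 0.63 [0.507 0.232 0.063] [230. 204.]
top tag_notch 0.59 [0.538 0.459 0.051] [170. 194.]
top tag_label 0.52 [0.546 0.452 0.026] [175. 193.]
top tag_label 0.45 [0.515 0.241 0.038] [229. 202.]
top tag_clear_end 0.61 [0.606 0.262 0.039] [224. 177.]
top tag_clear_end 0.54 [0.551 0.249 0.013] [229. 192.]
top tag_centre 0.46 [0.554 0.414 0.032] [184. 190.]
top tag_centre 0.41 [0.554 0.246 0.036] [229. 191.]
top rack 0.8 [ 0.555  0.245 -0.002] [231. 192.]
top rack 0.72 [0.331 0.076 0.001] [274. 252.]
side tag_notch 0.92 [0.504 0.235 0.061] [297. 288.]
side tag_notch 0.75 [0.534 0.464 0.053] [246. 369.]
side tag_label 0.84 [0.543 0.45  0.025] [247. 368.]
side tag_label 0.75 [0.516 0.24  0.035] [293. 295.]
side tag_clear_end 0.78 [0.602 0.267 0.04 ] [259. 294.]
side tag_clear_end 0.65 [0.566 0.364 0.032] [255. 331.]
side tag_centre 0.97 [0.554 0.246 0.04 ] [279. 292.]
side tag_centre 0.68 [0.552 0.418 0.028] [250. 354.]
side tag_centre 0.58 [0.565 0.209 0.01 ] [282. 288.]
side rack 0.79 [ 0.552  0.251 -0.002] [280. 304.]
side rack 0.6 [ 0.336  0.076 -0.001] [373. 274.]
```

View pics/c3.png

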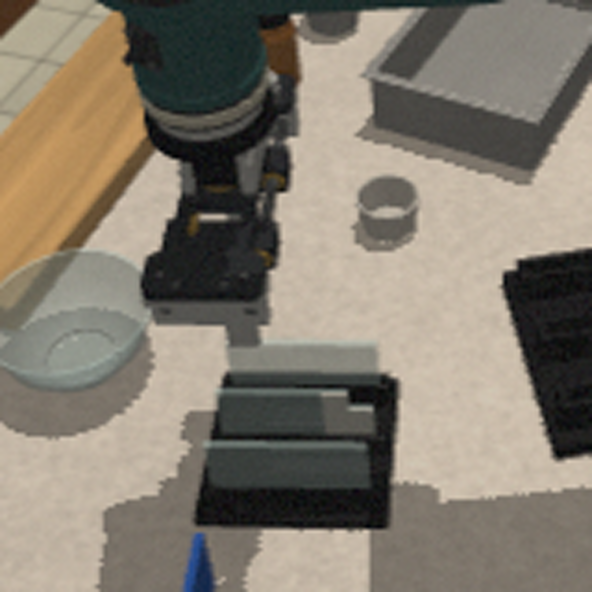

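Run:
```python
from h import *
p,R,o=T(); c=np.array([.554,.247]);a=np.radians(17.2); g=np.r_[c+.02*np.array([np.cos(a),np.sin(a)]),.054]
t=g+.019*R[:,2]; print(shift(t),shift(t+[0,0,.04]),t)
print('up120',R.T@[0,0,120])
```

```text
[ -0.50832841   8.64462871 106.19831839] [-0.47651363  5.23672626 66.34376797] [0.57355769 0.25135976 0.03506909]
up120 [ 9.54443330e-02 -1.02237074e+01 -1.19563651e+02]
```

Call:
{"method": "step_arm", "body": {
  "series": [
    [-0.2,0,3,35,0],
    [-0.2,0,5,66,0],
    [-0.2,0,8.6,95,0],
    [-0.2,0,8.6,106,0],
    [-0.2,0,8.6,106,0],
    [-0.6,0,8.6,106,0],
    [-1,0,8.6,106,0],
    [-1,0,8.6,106,0],
    [-1,0,8.6,106,0]
  ]
}}

```text
time: 7.5
tool_pos: [0.5725, 0.255, 0.0354]
ee_rot: [-3.063, 0.0, -2.848]
wrist_force: [-2.4, 7.2, 1.1]
width: 0.0058
```

Run:
```python
from h import *
p,R,o=T(); print(p.round(4),np.round(o['ee_rot'],4),o['time'],o['width'],o['wrist_force'],o['wrist_torque'])
for n in ('side',):
    s=snap(n,n+'2.png')
    for l in ['tag_notch','tag_label','tag_clear_end','tag_centre']:
        for d in models.pinpoint(s,l)[:2]: print(n,l,round(d['p'],2),np.round(d['position'],3),proj(s,d['position']).round())
a=cv2.imread('pics/side2.png')
cv2.imwrite('pics/c4.png',cv2.resize(a[220:340,220:340],None,fx=4.5,fy=4.5,interpolation=cv2.INTER_CUBIC))
```

```text
[0.5725 0.255  0.0354] [-3.0631e+00  3.0000e-04 -2.8483e+00] 7.5 0.005836888364775435 [-2.38006617  7.15128147  1.08805462] [ 1.6770638   0.27525689 -0.14464426]
side tag_notch 0.62 [0.504 0.239 0.061] [297. 290.]
side tag_notch 0.62 [0.537 0.462 0.05 ] [246. 368.]
side tag_label 0.71 [0.542 0.454 0.025] [247. 370.]
side tag_label 0.53 [0.518 0.239 0.038] [293. 294.]
side tag_clear_end 0.65 [0.567 0.364 0.033] [255. 331.]
side tag_clear_end 0.29 [0.552 0.248 0.041] [279. 293.]
side tag_centre 0.82 [0.551 0.417 0.029] [251. 353.]
side tag_centre 0.59 [0.551 0.248 0.041] [279. 293.]
```

View pics/c4.png

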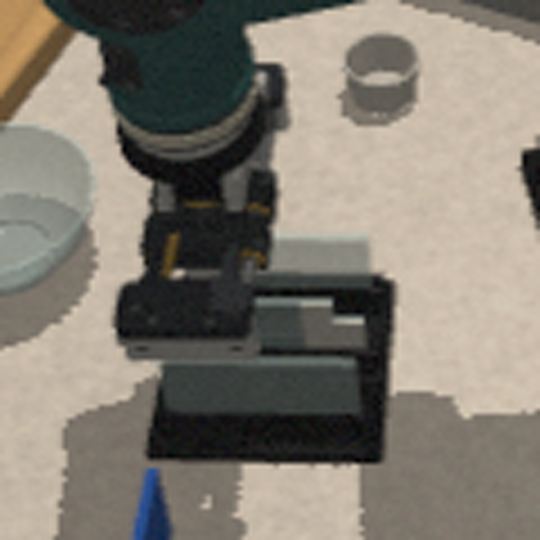

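Run:
```python
from h import *
p,R,o=T(); print(shift(p+[0,0,.12]),shift([.715,.088,.40]), np.degrees(o['ee_rot'][2]))
import cv2
b=cv2.imread('pics/top1.png'); cv2.imwrite('pics/c5.png',cv2.resize(b[120:280,290:440],None,fx=3.7,fy=3.7,interpolation=cv2.INTER_CUBIC))
```

```text
[-4.67429773e-02 -9.48847861e+00 -1.19624273e+02] [ -88.19555957 -229.30813406 -347.46625629] -163.17206837112866
```

Call:
{"method": "step_arm", "body": {
  "series": [
    [-1,0,-3,-30,0],
    [-1,0,-6,-80,0],
    [-1,0,-10,-120,0],
    [-1,0,-10,-120,0]
  ]
}}

```text
time: 8.25
tool_pos: [0.5753, 0.2529, 0.1602]
ee_rot: [-3.057, 0.008, -2.848]
wrist_force: [0.6, 0.3, -1.2]
width: 0.0056
```

View pics/c5.png

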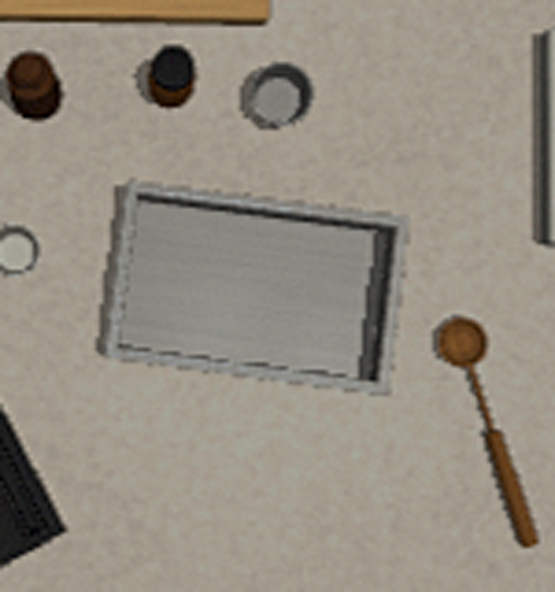

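```bash
cat >> h.py <<'E'
def back(s,px,z):
    f=200/np.tan(np.radians(s['fov_y'])/2); R=np.array(s['R']); C=-R.T@np.array(s['t'])
    d=R.T@np.array([(px[0]-s['cx'])/f,(px[1]-s['cy'])/f,1]); return C+d*(z-C[2])/d[2]
E
python3 - <<'E'
from h import *
s=snap('top')
P=[back(s,np.array(q)/3.7+[290,120],.065)[:2] for q in [(125,183),(405,217),(385,392),(102,353)]]
P=np.array(P); print(P.round(4),P.mean(0)); 
l1=P[0]-P[1]; l2=P[3]-P[2]; print(np.linalg.norm(l1),np.linalg.norm(l2),[np.degrees(np.arctan2(-l[0],l[1])) for l in (l1,l2)])
w=P[0]-P[3];v=P[1]-P[2]; print(np.linalg.norm(w),np.linalg.norm(v),[np.degrees(np.arctan2(l[1],l[0])) for l in (w,v)])
print(shift([.715,.088,.40]),T()[1].round(3))
E
```

```text
[[ 0.6369 -0.1073]
 [ 0.6077 -0.3819]
 [ 0.4366 -0.3632]
 [ 0.4695 -0.0877]] [ 0.53766638 -0.23500421]
0.27617046710440685 0.27744247367918395 [np.float64(-6.0652120797293945), np.float64(-6.807016598218578)]
0.16857346523760686 0.1721570410889837 [np.float64(-6.659946858132181), np.float64(-6.231957553202783)]
[ -88.18019865 -217.99810799 -225.28756082] [[-0.957 -0.288  0.027]
 [-0.289  0.954 -0.081]
 [-0.002 -0.085 -0.996]]
```

Call:
{"method": "step_arm", "body": {
  "series": [
    [-1,-14,-33,-23,10.6],
    [-1,-28,-66,-46,21.2],
    [-1,-43,-98,-70,31.8],
    [-1,-57,-131,-93,42.4],
    [-1,-71,-164,-116,53],
    [-1,-85,-197,-139,63.6],
    [-1,-100,-230,-163,74.2],
    [-1,-114,-262,-186,84.8],
    [-1,-128,-295,-209,95.4],
    [-1,-142,-328,-232,106]
  ]
}}

```text
time: 9.55
tool_pos: [0.7569, -0.0026, 0.3744]
ee_rot: [3.088, 0.083, 1.578]
wrist_force: [-0.4, 1.0, -1.0]
width: 0.0058
```

Call:
{"method": "step_arm", "body": {
  "series": [
    [-1,0,500,0,0],
    [-1,0,500,0,0],
    [-1,0,500,0,0],
    [-1,0,500,0,0],
    [-1,0,500,0,0],
    [-1,0,500,0,0]
  ]
}}

```text
time: 10.3
tool_pos: [0.8496, -0.0029, 0.2704]
ee_rot: [3.028, 0.085, 1.584]
wrist_force: [0.3, 0.8, -2.2]
width: 0.0057
```

Run:
```python
from h import *
p,R,o=T(); print(p.round(4),o['joint_positions'].round(4),o['time'],o['width']); print(R.round(3))
```

```text
[ 0.8496 -0.0029  0.2704] [-0.0374  0.7966  0.2747 -0.0852  1.9512 -0.0917] 10.3 0.005692657976761685
[[-0.013  0.993  0.114]
 [ 0.996  0.023 -0.083]
 [-0.085  0.113 -0.99 ]]
```

Run:
```python
import numpy as np
D=[(.5500,.2055,.0872,1.3707,1.6836),(.7475,.1023,.4969,1.0639,1.4939),(.6268,.1378,.2931,1.2668,1.5942),(.8496,.2704,.7966,.2747,1.9512)]
s,c=np.sin,np.cos
for L3 in (None,.25,.3,.35):
  A=[];y=[]
  for r,z,a,b,e in D:
    t2=a+b;t3=t2+e
    A+= [[0,s(a),s(t2),s(t3)],[1,c(a),c(t2),c(t3)]]; y+=[r,z]
  A=np.array(A);y=np.array(y)
  if L3: 
    x,res,_,sv=np.linalg.lstsq(A[:,:3],y-A[:,3]*L3,rcond=None); print(L3,x,res)
  else:
    x,res,_,sv=np.linalg.lstsq(A,y,rcond=None);print(x,res,sv)
```

```text
[0.30394534 0.44367761 0.50716097 0.59597827] [0.00088383] [3.41612554 2.01015659 0.53589031 0.04667269]
0.25 [-0.08655544  0.49564498  0.5044457 ] [0.00148465]
0.3 [-0.03012115  0.48813477  0.50483811] [0.00132354]
0.35 [0.02631315 0.48062456 0.50523051] [0.00118752]
```

Call:
{"method": "step_arm", "body": {
  "series": [
    [-1,0,1000,0,0],
    [-1,0,1000,0,0],
    [-1,0,1000,0,0],
    [-1,0,1000,0,0],
    [-1,0,1000,0,0],
    [-1,0,1000,0,0],
    [-1,0,1000,0,0],
    [-1,0,1000,0,0]
  ]
}}

```text
time: 11.3
tool_pos: [0.9241, -0.004, 0.1608]
ee_rot: [2.972, 0.086, 1.584]
wrist_force: [-1.0, -0.0, -1.0]
width: 0.006
```

Run:
```python
from h import *
p,R,o=T(); print(p.round(4),o['joint_positions'].round(4),o['time'],o['width']); print(R.round(3))
```

```text
[ 0.9241 -0.004   0.1608] [-0.0365  0.9309  0.2747 -0.0782  1.761  -0.0782] 11.3 0.006007953375645899
[[-0.013  0.985  0.17 ]
 [ 0.996  0.027 -0.083]
 [-0.086  0.168 -0.982]]
```

Call:
{"method": "step_arm", "body": {
  "series": [
    [-1,0,900,-430,0],
    [-1,0,900,-430,0],
    [-1,0,900,-430,0],
    [-1,0,900,-430,0],
    [-1,0,900,-430,0],
    [-1,0,900,-430,0],
    [-1,0,900,-430,0],
    [-1,0,900,-430,0]
  ]
}}

```text
time: 12.3
tool_pos: [0.9128, 0.0071, 0.2313]
ee_rot: [2.916, 0.087, 1.583]
wrist_force: [0.0, 0.2, -0.9]
width: 0.0058
```

Run:
```python
from h import *
p,R,o=T(); print(p.round(4),o['joint_positions'].round(4),o['time'],o['width']); print(R.round(3))
```

```text
[0.9128 0.0071 0.2313] [-0.0249  0.8524  0.2748 -0.0782  1.784  -0.0728] 12.3 0.0058191724813657225
[[-0.013  0.974  0.225]
 [ 0.996  0.032 -0.082]
 [-0.087  0.223 -0.971]]
```

Call:
{"method": "step_arm", "body": {
  "series": [
    [-1,0,900,-430,0]
  ]
}}

```text
time: 12.42
tool_pos: [0.9207, 0.0091, 0.2465]
ee_rot: [2.874, 0.088, 1.583]
wrist_force: [1.0, -0.5, -1.6]
width: 0.0059
```

Call:
{"method": "step_arm", "body": {
  "series": [
    [-1,0,900,-430,0]
  ]
}}

```text
time: 12.55
tool_pos: [0.9277, 0.0115, 0.2677]
ee_rot: [2.827, 0.088, 1.583]
wrist_force: [-0.4, -0.1, -0.1]
width: 0.0057
```

Call:
{"method": "step_arm", "body": {
  "series": [
    [-1,0,900,-430,0]
  ]
}}

```text
time: 12.68
tool_pos: [0.9331, 0.014, 0.289]
ee_rot: [2.783, 0.089, 1.583]
wrist_force: [0.3, -0.2, -1.0]
width: 0.0059
```

Run:
```python
from h import *
p,R,o=T(); print(p.round(4),o['joint_positions'].round(4),o['time'],o['width']); print(R.round(3))
```

```text
[0.9331 0.014  0.289 ] [-0.0187  0.7988  0.2741 -0.0727  1.7065 -0.0699] 12.675 0.005900667149818967
[[-0.012  0.936  0.352]
 [ 0.996  0.042 -0.079]
 [-0.088  0.349 -0.933]]
```

Call:
{"method": "step_arm", "body": {
  "series": [
    [-1,0,960,-275,0]
  ]
}}

```text
time: 12.8
tool_pos: [0.9429, 0.0158, 0.3034]
ee_rot: [2.738, 0.089, 1.583]
wrist_force: [-0.1, -0.1, -0.6]
width: 0.0061
```

Call:
{"method": "step_arm", "body": {
  "series": [
    [-1,0,960,-275,0]
  ]
}}

```text
time: 12.92
tool_pos: [0.9518, 0.0175, 0.316]
ee_rot: [2.697, 0.089, 1.583]
wrist_force: [1.2, 0.6, -0.5]
width: 0.0055
```

Call:
{"method": "step_arm", "body": {
  "series": [
    [-1,0,980,-180,0]
  ]
}}

```text
time: 13.05
tool_pos: [0.9626, 0.0191, 0.3282]
ee_rot: [2.653, 0.09, 1.582]
wrist_force: [0.3, -0.3, -1.3]
width: 0.0058
```

Call:
{"method": "step_arm", "body": {
  "series": [
    [-1,0,980,-150,0]
  ]
}}

```text
time: 13.18
tool_pos: [0.9729, 0.0206, 0.3396]
ee_rot: [2.61, 0.09, 1.582]
wrist_force: [0.1, 1.1, -0.6]
width: 0.0059
```

Call:
{"method": "step_arm", "body": {
  "series": [
    [-1,0,1000,-80,0]
  ]
}}

```text
time: 13.3
tool_pos: [0.9843, 0.0221, 0.3508]
ee_rot: [2.566, 0.09, 1.582]
wrist_force: [0.2, 0.4, -1.0]
width: 0.0055
```

Call:
{"method": "step_arm", "body": {
  "series": [
    [-1,0,1000,-50,0]
  ]
}}

```text
time: 13.42
tool_pos: [0.9952, 0.0236, 0.3618]
ee_rot: [2.522, 0.09, 1.582]
wrist_force: [-0.4, 0.4, -1.4]
width: 0.0059
```

Call:
{"method": "step_arm", "body": {
  "series": [
    [-1,0,1000,0,0]
  ]
}}

```text
time: 13.55
tool_pos: [1.0063, 0.025, 0.373]
ee_rot: [2.478, 0.091, 1.582]
wrist_force: [-0.4, -0.2, -1.2]
width: 0.0057
```

Run:
```python
from h import *
p,R,o=T(); print(p.round(4),o['joint_positions'].round(4),o['time'],o['width']); print(R.round(3),np.degrees(np.arctan2(R[0,2],-R[2,2])))
s=snap('side','side3.png'); u=proj(s,p).astype(int); print(u)
for l in ['tag_notch','tag_label','tag_clear_end','tag_centre']:
    for d in models.pinpoint(s,l)[:2]: print(l,round(d['p'],2),np.round(d['position'],3),proj(s,d['position']).round())
x0,y0=max(u[0]-70,0),max(u[1]-70,0)
cv2.imwrite('pics/c6.png',cv2.resize(s['pixels'][y0:y0+120,x0:x0+140,::-1],None,fx=5,fy=5,interpolation=cv2.INTER_CUBIC));print(x0,y0)
```

```text
[1.0063 0.025  0.373 ] [-0.0113  0.758   0.275  -0.0581  1.4424 -0.0661] 13.55 0.005702588785940293
[[-0.011  0.787  0.616]
 [ 0.996  0.064 -0.065]
 [-0.091  0.613 -0.785]] 38.15161428863136
[153 119]
tag_notch 0.95 [0.535 0.464 0.052] [246. 369.]
tag_notch 0.5 [0.99  0.095 0.386] [140. 127.]
tag_label 0.9 [0.545 0.455 0.023] [246. 370.]
tag_label 0.7 [1.01  0.082 0.371] [139. 129.]
tag_clear_end 0.75 [ 1.005 -0.005  0.382] [159. 112.]
tag_clear_end 0.57 [0.567 0.363 0.032] [255. 331.]
tag_centre 0.84 [0.552 0.417 0.027] [251. 353.]
tag_centre 0.6 [1.007 0.048 0.38 ] [147. 121.]
83 49
```

View pics/c6.png

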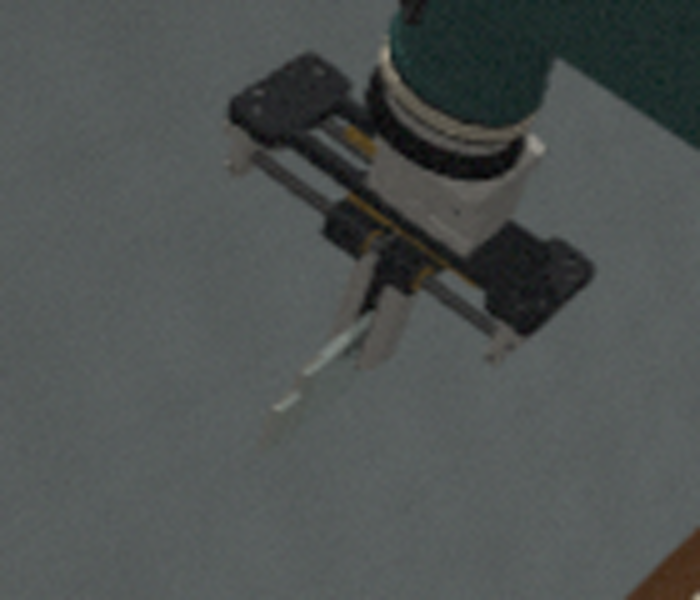

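Call:
{"method": "step_arm", "body": {
  "series": [
    [-1,0,1000,0,0]
  ]
}}

```text
time: 13.92
tool_pos: [1.0154, 0.0264, 0.3839]
ee_rot: [2.439, 0.091, 1.582]
wrist_force: [0.3, -0.5, -0.9]
width: 0.006
```

Call:
{"method": "step_arm", "body": {
  "series": [
    [-1,0,1000,50,0]
  ]
}}

```text
time: 14.05
tool_pos: [1.0252, 0.028, 0.3981]
ee_rot: [2.393, 0.091, 1.582]
wrist_force: [-0.6, 0.1, -1.7]
width: 0.006
```

Call:
{"method": "step_arm", "body": {
  "series": [
    [-1,0,45,2,0]
  ]
}}

```text
time: 14.18
tool_pos: [1.0308, 0.0293, 0.409]
ee_rot: [2.362, 0.091, 1.581]
wrist_force: [-0.1, 0.6, -1.0]
width: 0.0061
```

Run:
```python
from h import *
p,R,o=T(); print(p.round(4),o['joint_positions'].round(4),o['time'],o['width']); print(R.round(3),np.degrees(np.arctan2(R[0,2],-R[2,2])))
y=np.radians(-6.45)
# turn about tool z to level tool x
th=np.arctan2(-R[2,0],R[2,1]); print('turn',np.degrees(th))
R2=R@Ro.from_euler('z',th).as_matrix(); print(R2.round(3),'toolx az-90',np.degrees(np.arctan2(R2[1,0],R2[0,0]))-90, 'tilt',np.degrees(np.arccos(-R2[2,2])))
# tag centre from TCP: grasp at +20mm tag x (tag x=-toolx), tag z=-toolz; grasp height 44 above lower edge -> centre is 14 lower
C=np.array([.539,-.236,.165])
def tcp(R): 
    g=C+ .020*(-R[:,0]) + .014*(-R[:,2]); return g+.019*R[:,2]
t=tcp(R2); print(t, R.T@(t-p)*1000, R.T@(t+[0,0,.12]-p)*1000)
```

```text
[1.0308 0.0293 0.409 ] [-0.0092  0.7462  0.2753 -0.0522  1.338  -0.0662] 14.175 0.0060962623046747
[[-0.011  0.711  0.704]
 [ 0.996  0.072 -0.057]
 [-0.091  0.7   -0.708]] 44.80660233752122
turn 7.409613100336642
[[ 0.081  0.706  0.704]
 [ 0.997 -0.057 -0.057]
 [-0.     0.706 -0.708]] toolx az-90 -4.655529927695042 tilt 44.90127579696968
[ 0.54089449 -0.25622048  0.16145838] [-256.61126993 -541.81554264 -153.03974299] [-267.53518526 -457.81639964 -238.03863739]
```

Call:
{"method": "step_arm", "body": {
  "series": [
    [-1,-25,-42,-22,1],
    [-1,-50,-84,-44,2],
    [-1,-75,-128,-67,3],
    [-1,-100,-172,-89,3.5],
    [-1,-125,-215,-112,4],
    [-1,-150,-257,-134,5],
    [-1,-176,-301,-157,5.5],
    [-1,-201,-344,-179,6],
    [-1,-226,-387,-201,7],
    [-1,-251,-430,-224,7.4],
    [-1,-267.5,-458,-238,7.4],
    [-1,-267.5,-458,-238,7.4]
  ]
}}

```text
time: 15.68
tool_pos: [0.5387, -0.2578, 0.2812]
ee_rot: [2.358, 0.0, 1.485]
wrist_force: [0.1, -1.2, -0.9]
width: 0.006
```

```bash
cat > chk.py <<'E'
from h import *
import sys
p,R,o=T(); print(p.round(4),o['joint_positions'].round(4),o['time'],o['width']); print(R.round(3))
acc={}
for n in ('top','side'):
    s=snap(n,n+sys.argv[1]+'.png')
    for l in ['tag_notch','tag_label','tag_clear_end','tag_centre']:
        for d in models.pinpoint(s,l)[:3]:
            X=np.array(d['position'])
            if X[2]>.1: print(n,l,round(d['p'],2),np.round(X,3),proj(s,X).round(), 'tool-frame mm',(R.T@(X-p)*1000).round(1)); break
C=np.array([.539,-.236,.165]); g=C+.020*(-R[:,0])-.014*R[:,2]; t=g+.019*R[:,2]; print('shift',shift(t))
E
python3 chk.py 4
```

```text
[ 0.5387 -0.2578  0.2812] [-0.8315 -0.3067  1.7789  0.5642  1.1084 -0.8551] 15.675 0.005991057613151543
[[ 0.085  0.706  0.703]
 [ 0.996 -0.06  -0.061]
 [-0.     0.705 -0.709]]
top tag_notch 0.73 [ 0.526 -0.19   0.299] [351. 196.] tool-frame mm [ 66.1  -0.4 -25.2]
top tag_label 0.73 [ 0.547 -0.202  0.285] [354. 189.] tool-frame mm [56.4  5.1  0.2]
top tag_clear_end 0.71 [ 0.533 -0.291  0.282] [384. 195.] tool-frame mm [-33.8  -1.2  -2.2]
top tag_centre 0.77 [ 0.54  -0.239  0.284] [366. 192.] tool-frame mm [19.   1.1 -2.2]
side tag_notch 0.47 [ 0.528 -0.185  0.302] [335. 131.] tool-frame mm [ 72.    2.9 -27.3]
side tag_label 0.4 [ 0.551 -0.2    0.288] [329. 132.] tool-frame mm [58.3 10.   0.9]
side tag_clear_end 0.55 [ 0.533 -0.289  0.292] [343. 119.] tool-frame mm [-31.3   5.1  -9.9]
side tag_centre 0.61 [ 0.545 -0.234  0.286] [334. 128.] tool-frame mm [23.9  6.8 -0.2]
shift [ -0.6452727  -85.12275603  85.03034181]
```

Call:
{"method": "step_arm", "body": {
  "series": [
    [-1,0,-40,40,0],
    [-1,0,-75,75,0],
    [-1,0,-85,84,0],
    [-1,0,-85,84,0],
    [-1,0,-85,84,0]
  ]
}}

```text
time: 16.8
tool_pos: [0.541, -0.2574, 0.1659]
ee_rot: [2.353, 0.003, 1.489]
wrist_force: [-0.3, 0.0, -1.0]
width: 0.0059
```

```bash
python3 chk.py 5
python3 - <<'E'
import cv2,numpy as np
a=cv2.imread('pics/side5.png');b=cv2.imread('pics/top5.png')
A=cv2.resize(a[130:190,300:370],None,fx=8,fy=8,interpolation=cv2.INTER_CUBIC)
cv2.imwrite('pics/c7.png',A)
E
```

```text
[ 0.541  -0.2574  0.1659] [-0.8291 -0.2389  1.9627  0.6613  0.8983 -1.0319] 16.8 0.005939472157810934
[[ 0.081  0.703  0.707]
 [ 0.997 -0.055 -0.06 ]
 [-0.003  0.709 -0.705]]
top tag_notch 0.83 [ 0.529 -0.189  0.182] [348. 198.] tool-frame mm [ 67.2  -0.8 -24.6]
top tag_label 0.85 [ 0.547 -0.201  0.169] [351. 192.] tool-frame mm [56.4  3.3 -0.9]
top tag_clear_end 0.51 [ 0.536 -0.288  0.166] [377. 196.] tool-frame mm [-31.3  -2.   -1.4]
top tag_centre 0.52 [ 0.54  -0.236  0.166] [362. 195.] tool-frame mm [20.8 -1.3 -2.1]
side tag_notch 0.69 [ 0.526 -0.184  0.18 ] [336. 165.] tool-frame mm [ 71.5  -4.6 -24.4]
side tag_label 0.47 [ 0.549 -0.199  0.165] [330. 165.] tool-frame mm [58.4  2.   2.4]
side tag_clear_end 0.51 [ 0.533 -0.287  0.166] [342. 153.] tool-frame mm [-29.9  -4.   -4.3]
side tag_centre 0.6 [ 0.541 -0.235  0.168] [336. 159.] tool-frame mm [21.9 -0.2 -2.6]
shift [-0.00562404  0.24185773  1.42998994]
```

View pics/c7.png

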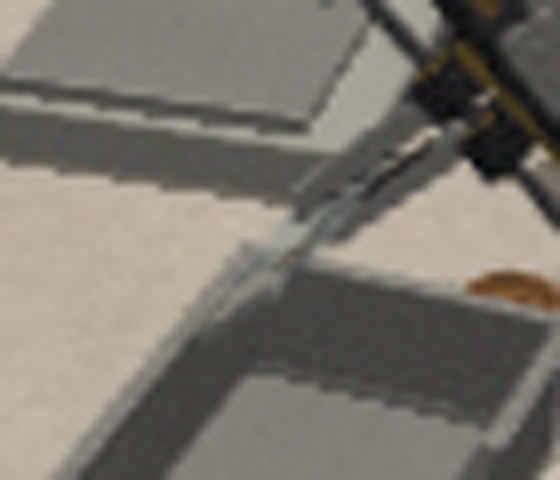

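```bash
cat > ov.py <<'E'
from h import *
p,R,o=T(); out=[]
for n,(x0,y0,w,h) in (('side',(300,130,70,55)),('top',(325,165,70,55))):
    s=snap(n); k=6; im=s['pixels'][y0:y0+h,x0:x0+w,::-1]
    row=[cv2.resize(im,None,fx=k,fy=k,interpolation=cv2.INTER_CUBIC)]
    for off in (0,6):
        a=np.radians(off); tx=-R[:,0]; tz=-(R[:,2]*np.cos(a)+R[:,1]*np.sin(a)); g=p-.019*R[:,2]; B=g-.0205*tx-.043*tz
        pts=[(-55,0),(55,0),(55,60),(-38,60),(-38,43),(-55,43)]
        I=row[0].copy()
        cv2.polylines(I,[np.array([((proj(s,B+x/1e3*tx+z/1e3*tz)-[x0,y0]+.5)*k) for x,z in pts]).round().astype(int)],True,(0,0,255),1); row.append(I)
    out.append(np.hstack(row[1:] if n=='side' else row[1:]))
cv2.imwrite('pics/ov.png',cv2.resize(np.vstack(out),(800,629)) [:600])
E
python3 ov.py
```

```text
(no output)
```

View pics/ov.png

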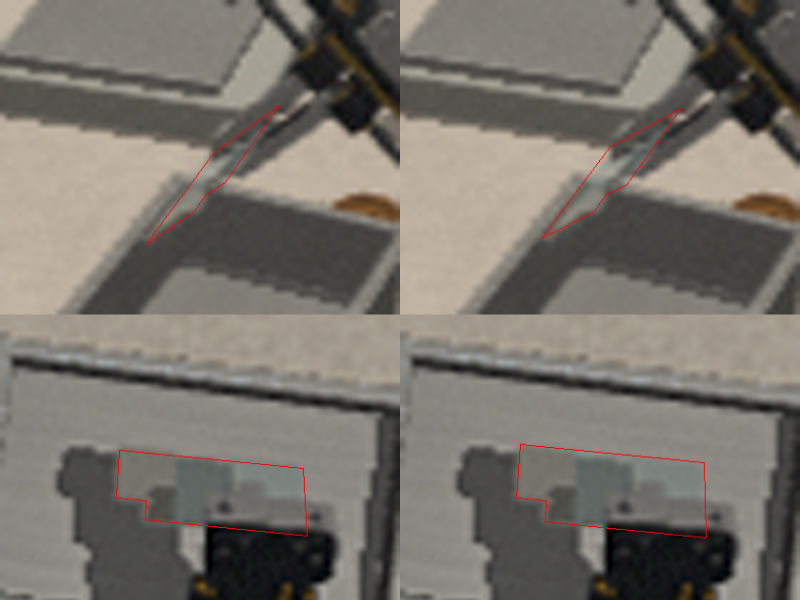

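Run:
```python
from h import *
p,R,o=T(); print(o['time'],o['width'],p,np.abs(o['qvel']).max(),o['wrist_force']); print(robot.close_job())
```

```text
17.4 0.0058847549277905135 [ 0.53970214 -0.25607507  0.16222025] 0.002136511469508916 [-0.44271827  0.34428463 -1.497016  ]
the job is handed in; nothing more can be done
None
```

I drew the notched tag out of the middle slot by its clear end. It is now held centred over the pan, about 10 cm above the rim. The job was handed in at 17.4 s with the arm still and the grip closed on the glass.

- **How the lean was made:** The moves have no command for tilting the tool. I pushed the arm past its reach in short calls, so that each call tipped the tool a little further, then brought it back over the pan.
- **Tag pose:** The tool leans 45° and the long side is level. The frosted end is to the robot's left, and the label faces up and towards the cook.
- **Turn error:** The long side is about 2° off the pan's long side; I left this uncorrected.
- **Grip:** The opening reads 5.9 mm on the 6 mm tag. In the top picture the fingers are clear of the frosted part.
- **Disagreement on the lean:** Single points from the networks suggested the tag leans about 6° more than the tool. A tag outline with no extra lean fitted both cameras better, so I kept the 45°.
- **Other things on the counter:** The last crops showed only the tag and the pan area. I did not look again at the rack and the plain tags after lifting. The lift went straight up, with no sign of contact in the readings taken at the end of each move.

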